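# Fit the three-hole carrier plate on the bench rotator

## Task

Fit the rotator with the carrier plate that has three holes: pick it up by its handle, turn it until its holes line up with the rotator's three studs, and lower it over them until it rests flat on the deck. Keep hold of it until it is down, then let go. Leave the four-hole plate where it lies.

Things in the scene. Friction and masses are not known exactly. Their poses are not given: they have to be found in the camera images.
- plate_three: Loose round grey plate, 164 mm across, 8 mm high with its feet, 0.3 kg, THREE 38 mm through holes, centres 52 mm from its middle. Black handle bar upright in the middle: 50 mm long (plate's x), 16 mm wide (y), top 84 mm above the underside; grip across the 16 mm, about 66 mm up, so the fingers clear the studs. Origin: centre of underside; z up; x points at a hole's centre; others 120 deg on.
- rotator: Fixed square blue housing, 190 mm; on it a round white deck 172 mm across, top 55 mm above the bench, which does not turn. Three upright dark studs on it, 18 mm thick, 35 mm tall, tips tapered to 8 mm, 52 mm from the middle, 120 deg apart. Origin: middle, at bench height; z up; x points at one stud. Plate fitted: its origin 55 mm above the rotator's, a hole over each stud.
- plate_four: The other loose plate, alike in size, colour and handle but with FOUR holes, 90 degrees apart, so it cannot go over three studs. Not wanted here. Origin: centre of the underside; z up; x along the handle bar, pointing at the centre of one hole.
There are look-alikes about, which are no part of the job. What is shaped like the plate_three but pink or turquoise is not meant.

How it is judged (in metres and radians):
On the way:
1. The three-hole plate, still held, has been lowered over the studs to within about 15 mm of the deck (z of plate_three in the frame of rotator below 0.07 m and horizontal distance between plate_three and rotator below 0.016 m and contact force between the fingers and plate_three above 1 N), for 0.1 s.
At the end, for the whole second after the job is handed in: The three-hole plate lies flat on the rotator's deck (within 5 mm in height and 0.06 rad of level) with the three studs through its holes (its centre within 16 mm of the rotator's, which the studs themselves ensure), released and at rest; the four-hole plate is within 30 mm of where it lay (z of plate_three in the frame of rotator between 0.05 and 0.06 m and horizontal distance between plate_three and rotator below 0.016 m and angle between plate_three's own z axis and vertical below 0.06 rad and linear speed of plate_three below 0.02 m/s and distance of plate_four from where it was at the start of the episode below 0.03 m); the robot touches nothing.
It fails at once if the four-hole plate is moved more than 30 mm (distance of plate_four from where it was at the start of the episode above 0.03 m).
It also fails if it takes over 45 s, if anything falls off the work surface, if the arm or the gripper's body presses on something with over 40 N, if the wrist force passes 120 N, or if a joint passes its speed limit or range.

## Robot

A 7-joint arm with a two-finger parallel gripper is mounted at the origin on the work surface. World frame = base frame: x ahead of the robot, y to its left, z up, the work surface at z = 0. Lengths are in mm, angles in degrees, forces in N, time in s.
With the tool pointing down it reaches from about 425 to 1025 mm from the base axis. Payload 9.4 kg.
Tool frame: the origin (TCP) lies at the very end of the fingers, on their centre line; the grasp point (between the pads) lies ctrl.hold_point_z behind it (ctrl.hold_point_z is the distance from the TCP to the grasp point, in mm); z points along the fingers, y is the direction in which the jaws open and shut (so a half turn about z gives the same grasp; the last joint's range is limited). The gripper opens to 93 mm and grips with 3 to 60 N. Pads are 15 mm wide; open, the fingers measure 128 mm over their backs; the gripper's body (75 mm by 188 mm) begins 65 mm behind the grasp point.
Start: joints at [-68.967, 34.337, -0.143, 91.639, 0.103, 54.024, -4.572], TCP at [311.302, 654.764, 196.218] pointing down, gripper open.
Joint ranges: [-147.43, 147.43], [-19.82, 112.94], [-74.19, 73.91], [6.32, 146.72], [-59.91, 239.91], [6.04, 106.73], [-150.56, 150.56]. Speed limits (degrees/s): [127.2, 127.2, 172.46, 172.46, 180, 180, 180].

## Interface

Orientations are given as a 3x3 rotation matrix whose columns are the frame's x, y, z axes.
In Python, from cell import sensors, optics, order, ctrl gives the robot as it stands.
- The arm moves only by the shell command python3 -m inch 'ROWS'. ROWS is JSON, a list that holds one entry, the list of rows, each a list of 7 numbers: the turn, a rotation vector about the tool's x, y, z in degrees, then the shift along the tool's x, y, z in mm, then the opening, from 0 (shut) to 1 (fully open). A call has 1 to 12 rows; each row shifts and turns the pose as measured when the row begins, along the tool's axes as they then stand; what a row does not reach is not made up. A row lasts 1/12 s, in which the tool goes at most 41.7 mm and 7.16 degrees, less where a joint would pass 70% of its speed; a pose out of reach is approached as far as the arm can. A call with a gripper value outside its range is refused whole. The fingers move at their own pace and stop on an object; the grip force is fixed at half the most. Time passes only in rows, so rows that do not move let the fingers close. It gives the time, the measured TCP pose, the force and the opening at its end, in the units of the state.
- sensors.state(): the state, without advancing time (a new reading comes with each control period).
- optics.capture(name): name is "side" or "top"; returns the picture (400x640x3 uint8, red, green, blue); there is no depth.
- optics.calibration(name): a dict with "vertical_fov" (degrees; the focal length in pixels is half the picture's height over the tangent of half this angle, whatever the lens; pixels are square), "cx", "cy" (the principal point, pixels), "eye" and "rotation" of the camera in the world. Camera axes: x right, y down, z forward; pixel columns grow to the right and rows downward; lengths in mm; the calibration is good to about 2 mm. A picture is of the moment at which its call begins. calibration takes no time and is no camera call.
- order.sign_off(): hands the job in, once; it reports no verdict.
The state is a dict: "t": time; "joint_positions": joint angles; "joint_velocities": joint speeds; "tau": joint torques, N m; "eef_pos": TCP position; "tool_rot": TCP orientation; "ft_force": force on the tool from outside, world axes, zero at the start; "wrist_torque": the same for the moment, N m; "width": finger opening in mm.
Only numpy, scipy, OpenCV 4.12 (cv2) and the standard library are available. Lean on these libraries where they do the work, as an engineer would, in place of code of your own. Each camera call takes 0.05 s, during which the arm holds its last target.

## Working session

There is one attempt and no reset: what is moved stays moved. The work goes in short steps, Python scripts to look and compute and a shell command to move; the robot and the scene stay as the last step left them, time stands still between calls to the robot, and variables do not carry over. Pictures are saved under pics/ and viewed, and the job is handed in when it is done.

```bash
ls; mkdir -p pics; python3 - <<'E'
from cell import sensors, optics, order, ctrl
import cv2
s=sensors.state();print(s);print(ctrl.hold_point_z)
for n in("side","top"):
    print(optics.calibration(n)); cv2.imwrite(f"pics/{n}0.png",optics.capture(n)[:,:,::-1])
E
```

```text
pics
{'t': 0.0, 'joint_positions': array([-68.96623537,  34.38381028,  -0.14452207,  91.67815355,
         0.10210795,  54.02306906,  -4.57281538]), 'joint_velocities': array([ 0.03564505, -0.03600574, -0.07420184, -0.04191267, -0.04933996,
       -0.08895991, -0.0550305 ]), 'tau': array([ 8.21586073e-04, -7.65064430e+01,  1.49768952e+00, -2.52370083e+01,
       -5.23842126e-02,  1.65111391e-02,  1.32852579e-04]), 'eef_pos': array([311.1158637 , 654.30935166, 195.38650008]), 'tool_rot': array([[-9.03131569e-01,  4.29363606e-01, -5.12441879e-04],
       [ 4.29363890e-01,  9.03130509e-01, -1.39055329e-03],
       [-1.34251080e-04, -1.47587661e-03, -9.99998902e-01]]), 'ft_force': array([-0.23672833, -0.17182498,  0.2493686 ]), 'wrist_torque': array([-0.02999427,  0.00956413, -0.01207607]), 'width': 93.22904689742494}
18.8
{'vertical_fov': 55.57655433155221, 'cx': 322.2416062753129, 'cy': 199.22709308578584, 'eye': array([  20.12615911, -515.49585582,  506.82618773]), 'rotation': array([[ 0.74133242, -0.36815542,  0.56114867],
       [-0.67094906, -0.42638576,  0.60664862],
       [ 0.01592483, -0.82623046, -0.56310712]])}
{'vertical_fov': 51.76134789245516, 'cx': 318.31375060906123, 'cy': 198.87096761655508, 'eye': array([ 342.43283525,    1.15841146, 1140.0469217 ]), 'rotation': array([[ 0.01213284, -0.98612194,  0.16557872],
       [-0.9999015 , -0.01079663,  0.00896768],
       [-0.00705554, -0.16567122, -0.9861558 ]])}
```

View pics/top0.png

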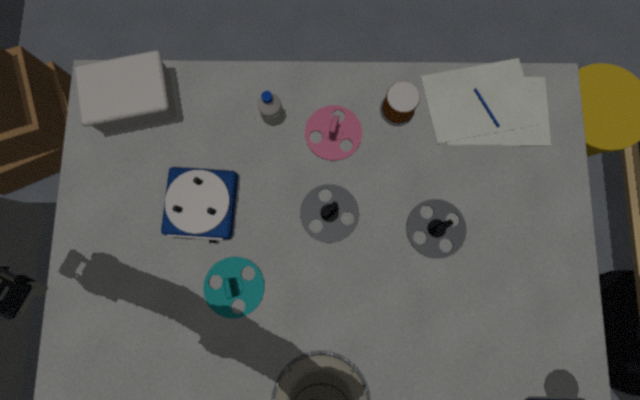

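View pics/side0.png

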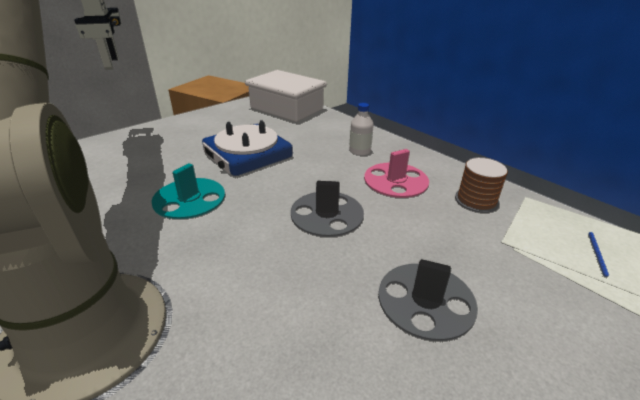

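Top view: there are grey plates at (330,213) and (437,228), a pink one at (333,132) and a turquoise one at (234,287). The rotator is at (200,202). The grey plate at (330,213) appears to have three holes and the one at (437,228) four, so I'll confirm that in an enlarged crop and measure.

```bash
cat > h.py <<'E'
import numpy as np,cv2
from cell import sensors, optics, order, ctrl
def ray(n,u,v):
    c=optics.calibration(n);f=200/np.tan(np.radians(c["vertical_fov"]/2))
    d=c["rotation"]@np.array([(u-c["cx"])/f,(v-c["cy"])/f,1]);return c["eye"],d
def onz(n,u,v,z):
    e,d=ray(n,u,v);return (e+d*(z-e[2])/d[2])
def blobs(mask,amin,amax):
    k,l,st,ce=cv2.connectedComponentsWithStats(mask.astype(np.uint8))
    return [(ce[i],st[i]) for i in range(1,k) if amin<st[i][4]<amax]
E
python3 - <<'E'
from h import *
im=cv2.imread("pics/top0.png")
c=cv2.resize(im[170:270,290:480],None,fx=4,fy=4,interpolation=cv2.INTER_CUBIC)
cv2.imwrite("pics/crop0.png",c)
c=cv2.resize(im[155:255,150:250],None,fx=5,fy=5,interpolation=cv2.INTER_CUBIC)
cv2.imwrite("pics/crop1.png",c)
g=cv2.cvtColor(im,cv2.COLOR_BGR2GRAY)
for (u,v) in [(330,213),(330,230),(345,235),(346,219),(315,226),(325,196),(437,228),(300,250)]: print(u,v,im[v,u])
E
```

```text
330 213 [9 9 4]
330 230 [82 81 80]
345 235 [81 79 80]
346 219 [110 112 112]
315 226 [112 115 114]
325 196 [113 114 114]
437 228 [16 14 20]
300 250 [109 109 110]
```

View pics/crop0.png

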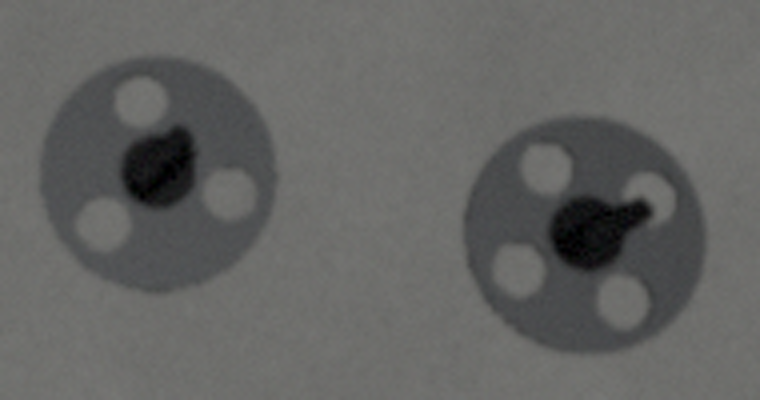

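View pics/crop1.png

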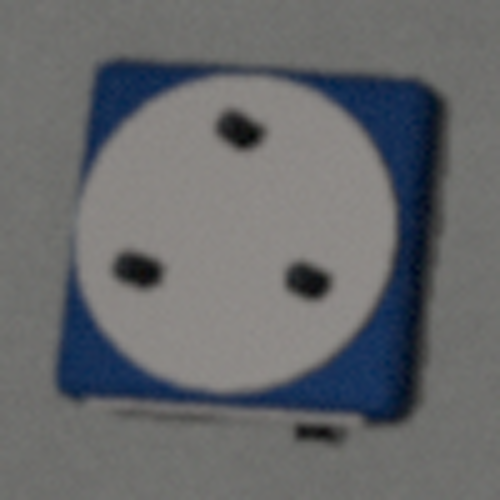

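```bash
python3 - <<'E'
from h import *
im=cv2.imread("pics/top0.png");g=cv2.GaussianBlur(cv2.cvtColor(im,cv2.COLOR_BGR2GRAY),(3,3),0).astype(int)
def ang(p,c): return np.degrees(np.arctan2(p[1]-c[1],p[0]-c[0]))
# plate
sub=np.zeros(g.shape,bool);sub[176:250,294:366]=1
m=(g<97)&sub
cn,_=cv2.findContours(m.astype(np.uint8),cv2.RETR_CCOMP,cv2.CHAIN_APPROX_NONE)
cn=sorted(cn,key=cv2.contourArea)[::-1]
(u,v),ax,_=cv2.fitEllipse(cn[0]);C=onz("top",u,v,8);print("plate px",u,v,ax,C)
e=[onz("top",*p[0],8) for p in cn[0]];print("radius",np.mean([np.linalg.norm(x-C) for x in e]))
for k in cn[1:4]:
    mm=cv2.moments(k);p=(mm['m10']/mm['m00'],mm['m01']/mm['m00']);P=onz("top",*p,4)
    print("hole",p,cv2.contourArea(k),P,np.linalg.norm((P-C)[:2]),ang(P,C))
# rotator
sub[:]=0;sub[160:245,158:242]=1
m=((im.min(2)>100)&sub)
b=max(blobs(m,500,1e5),key=lambda q:q[1][4]);print("deck",b)
lab=cv2.connectedComponents(m.astype(np.uint8))
cn,_=cv2.findContours(m.astype(np.uint8),cv2.RETR_CCOMP,cv2.CHAIN_APPROX_NONE);cn=sorted(cn,key=cv2.contourArea)[::-1]
print([cv2.contourArea(k) for k in cn[:6]])
hull=cv2.convexHull(cn[0]);(u,v),ax,_=cv2.fitEllipse(hull);R=onz("top",u,v,55);print("deck px",u,v,ax,R)
e=[onz("top",*p[0],55) for p in cn[0]];print("radius",np.mean([np.linalg.norm(x-R) for x in e]))
d=(g<60)&sub&((im.max(2).astype(int)-im.min(2))<30)
for c,s in blobs(d,15,300):
    P=onz("top",*c,70);print("stud",c,s,P,np.linalg.norm((P-R)[:2]),ang(P,R))
# side
im=cv2.imread("pics/side0.png");g=cv2.cvtColor(im,cv2.COLOR_BGR2GRAY);s=g[170:230,300:350]<35
for c,st in blobs(s,50,3000): print("handle side",c+[300,170],st)
c=cv2.resize(im[165:245,280:375],None,fx=6,fy=6,interpolation=cv2.INTER_CUBIC);cv2.imwrite("pics/crop2.png",c)
c=cv2.resize(im[110:180,195:300],None,fx=6,fy=6,interpolation=cv2.INTER_CUBIC);cv2.imwrite("pics/crop3.png",c)
E
```

```text
plate px 329.08563232421875 213.10447692871094 (58.29111099243164, 58.84136199951172) [492.8849123  -18.84838999   8.        ]
radius 81.36120091436153
hole (315.5604626708727, 225.81493165089378) 158.5 [457.57679216  18.18337146   4.        ] 51.1665389106328 133.63507256242676
hole (346.85928489042675, 218.1983852364475) 144.5 [479.7363264  -68.27517087   4.        ] 51.14579142064682 -104.89689990827316
hole (324.76442873969376, 195.2873969375736) 141.5 [543.54394377  -6.43758962   4.        ] 52.15712257356715 13.765593985621035
deck (array([196.68549555, 200.02234637]), array([ 158,  160,   84,   85, 4833], dtype=int32))
[6898.5, 2288.5, 78.0, 75.0, 72.5, 2.0]Traceback (most recent call last):
  File "<stdin>", line 21, in <module>
cv2.error: OpenCV(4.12.0) /io/opencv/modules/imgproc/src/shapedescr.cpp:361: error: (-201:Incorrect size of input array) There should be at least 5 points to fit the ellipse in function 'fitEllipseNoDirect'
```

```bash
python3 - <<'E'
from h import *
im=cv2.imread("pics/top0.png");g=cv2.GaussianBlur(cv2.cvtColor(im,cv2.COLOR_BGR2GRAY),(3,3),0).astype(int)
def ang(p,c): return np.degrees(np.arctan2(p[1]-c[1],p[0]-c[0]))
print(im[200,200],im[190,170],im[165,150])
sub=np.zeros(g.shape,bool);sub[160:245,158:242]=1
blue=(im[:,:,0].astype(int)-im[:,:,2]>30)&sub
cn,_=cv2.findContours(blue.astype(np.uint8),cv2.RETR_CCOMP,cv2.CHAIN_APPROX_NONE);cn=sorted(cn,key=cv2.contourArea)[::-1]
print([cv2.contourArea(k) for k in cn[:6]])
m=(g>126)&sub; m=cv2.morphologyEx(m.astype(np.uint8),cv2.MORPH_OPEN,np.ones((5,5)))
cs,_=cv2.findContours(m,cv2.RETR_EXTERNAL,cv2.CHAIN_APPROX_NONE);k=max(cs,key=cv2.contourArea)
for k in (k,cn[1]):
    (u,v),ax,_=cv2.fitEllipse(k);R=onz("top",u,v,55);print("deck px",u,v,ax,R,"radius",np.mean([np.linalg.norm(onz("top",*p[0],55)-R) for p in k]))
d=(g<85)&sub&((im.max(2).astype(int)-im.min(2))<30)
P0=[]
for c,s in blobs(d,15,300):
    P=onz("top",*c,72);print("stud",c,s,P,np.linalg.norm((P-R)[:2]),ang(P,R))
im=cv2.imread("pics/side0.png");g=cv2.cvtColor(im,cv2.COLOR_BGR2GRAY);s=g[170:230,300:350]<35
for c,st in blobs(s,50,3000): print("handle side",c+[300,170],st)
c=cv2.resize(im[165:245,280:375],None,fx=6,fy=6,interpolation=cv2.INTER_CUBIC);cv2.imwrite("pics/crop2.png",c)
c=cv2.resize(im[110:180,195:300],None,fx=6,fy=6,interpolation=cv2.INTER_CUBIC);cv2.imwrite("pics/crop3.png",c)
E
```

```text
[131 135 139] [132 136 139] [110 114 113]
[862.0, 141.5]
deck px 197.76278686523438 201.8785400390625 (57.55644226074219, 59.035888671875) [512.94370995 332.95011828  55.        ] radius 74.65193178158535
deck px 178.0204620361328 177.29335021972656 (19.920324325561523, 25.00391387939453) [579.52703603 390.42981383  55.        ] radius 27.03659350574583
stud [184.19565217 167.56521739] [169 166  30   4  46] [602.51553427 369.64122192  72.        ] 30.994138231719774 -42.123166322353036
stud [197.63265306 180.83673469] [194 177   9   8  49] [566.75546237 331.52742542  72.        ] 60.271091359788294 -102.23384625578439
stud [227.17241379 207.48275862] [221 194   9  28  29] [496.24851529 249.5728229   72.        ] 163.63374929622876 -120.59274519928691
stud [177.22 208.66] [173 206   9   7  50] [491.67289776 380.65697044  72.        ] 88.39602977184195 -173.65254644816758
stud [211.10638298 210.80851064] [207 208   9   7  47] [486.98241653 291.29065918  72.        ] 135.6210845791666 -133.0296189838296
stud [166.78571429 232.14285714] [161 224  18  12  28] [429.77705497 403.58775441  72.        ] 150.3269378063685 174.97854182113988
stud [213.37837838 241.35135135] [209 239  10   5  37] [407.35413237 280.99266825  72.        ] 204.0097977760096 -147.55900095304074
```

View pics/crop2.png

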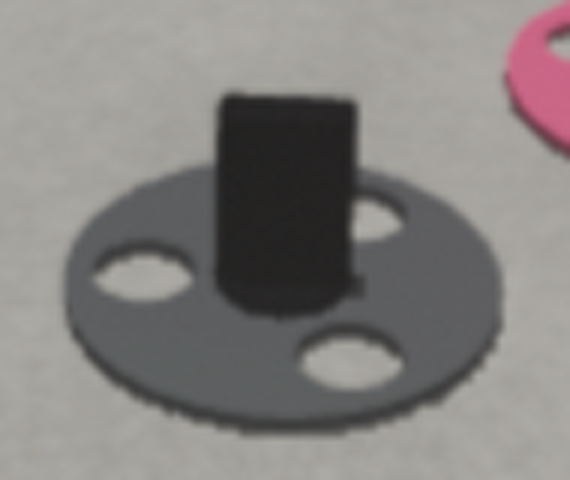

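View pics/crop3.png

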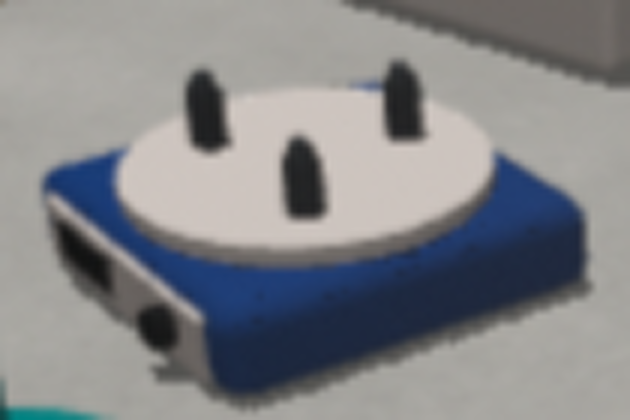

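Side view: the handle's broad face points at the camera and three holes show, which agrees with a bar axis near 134°. The rotator has three studs. Next I'll refine the deck fit and triangulate the studs from both views.

```bash
python3 - <<'E'
from h import *
im=cv2.imread("pics/top0.png");g=cv2.GaussianBlur(cv2.cvtColor(im,cv2.COLOR_BGR2GRAY),(3,3),0).astype(int)
def ang(p,c): return np.degrees(np.arctan2(p[1]-c[1],p[0]-c[0]))
st=[(197.63,180.84),(177.22,208.66),(211.11,210.81)]
S=[onz("top",*c,72) for c in st];M=np.mean(S,0);print("studs mean",M)
for P in S: print(np.round(P,1),np.linalg.norm(P-M),ang(P,M))
# deck: white disc within dilated region
hsv=im.astype(int); w=((g>118)&(im[:,:,2].astype(int)-im[:,:,0]>2))
sub=np.zeros(g.shape,np.uint8);cv2.circle(sub,(198,202),36,1,-1)
w=(w&(sub>0)).astype(np.uint8);w=cv2.morphologyEx(w,cv2.MORPH_OPEN,np.ones((3,3)))
cs,_=cv2.findContours(w,cv2.RETR_EXTERNAL,cv2.CHAIN_APPROX_NONE);k=max(cs,key=cv2.contourArea)
(u,v),ax,_=cv2.fitEllipse(k);R=onz("top",u,v,55);print("deck",u,v,ax,R,np.mean([np.linalg.norm(onz("top",*p[0],55)-R) for p in k]))
# side view studs
im=cv2.imread("pics/side0.png");g=cv2.cvtColor(im,cv2.COLOR_BGR2GRAY)
d=(g[110:150,195:300]<70)&((im.max(2).astype(int)-im.min(2))[110:150,195:300]<25)
Q=[]
for c,s in blobs(d,25,400):
    if s[1]+s[3]>=40: continue
    c=c+[195,110];P=onz("side",*c,72);print("side stud",c,s,np.round(P,1));Q.append(P)
h=g[165:230,280:375]<60
for c,s in blobs(h,200,4000):
    print("handle",c+[280,165],s)
    ys,xs=np.nonzero(h[s[1]:s[1]+s[3]]); 
    L,T,W,H=s[0]+280,s[1]+165,s[2],s[3]
    for uu in (L,L+W): print("top corner",uu,T+1,onz("side",uu,T+1,84))
E
```

```text
studs mean [515.13267716 334.49061995  72.        ]
[566.7 331.5  72. ] 51.698485418302845 -3.2785834976998816
[491.7 380.7  72. ] 51.78506702458354 116.93774419552864
[487.  291.3  72. ] 51.57255390657228 -123.08702604816588
deck 196.5433807373047 201.24029541015625 (59.532310485839844, 62.434043884277344) [514.63398099 336.32002512  55.        ] 82.06285810979965
side stud [261.55737705 126.75409836] [64 11  6 12 61] [566.9 332.4  72. ]
side stud [228.81355932 128.3220339 ] [31 12  7 13 59] [491.6 381.7  72. ]
side stud [245.03333333 139.86666667] [47 24  7 12 60] [485.6 290.1  72. ]
handle [326.98341837 198.70918367] [ 36  16  24  37 784]
top corner 316 182 [474.95607677  -3.28074113  84.        ]
top corner 340 182 [513.5953097  -36.47888341  84.        ]
```

Both views agree:

| Item | Position or angle | Check |
|---|---|---|
| Rotator centre | (515, 334.5) | stud radius 51.7 mm (should be 52) |
| Rotator studs | −3.15° mod 120 | |
| Three-hole plate centre | (493, −19) | radius 81.4 mm (should be 82) |
| Plate holes | 14.1° mod 120 | |
| Handle bar axis | about 134° | |

The plate to take is the grey one at top-view pixel (329,213), because it has three holes. The grey one at (437,228) has four. I'll move there now.

```bash
python3 -m inch '[[[0,0,0,-26,-30,0,1],[0,0,0,-26,-30,0,1],[0,0,0,-26,-30,0,1],[0,0,0,-26,-30,0,1],[0,0,0,-26,-30,0,1],[0,0,0,-26,-30,0,1],[0,0,0,-26,-30,0,1],[0,0,0,-26,-30,0,1],[0,0,0,-26,-30,0,1],[0,0,0,-26,-30,0,1]]]'
cat >> h.py <<'E'
def go(x,y,z,yaz):
    s=sensors.state();R=s["tool_rot"];p=s["eef_pos"]
    # desired rot: z down, y azimuth yaz
    a=np.radians(yaz);Y=np.array([np.cos(a),np.sin(a),0]);Z=np.array([0,0,-1.]);D=np.column_stack([np.cross(Y,Z),Y,Z])
    rv=np.degrees(cv2.Rodrigues(R.T@D)[0].ravel())
    print("t",s["t"],"pos",np.round(p,1),"yaz",np.degrees(np.arctan2(R[1,1],R[0,1])),"F",np.round(s["ft_force"],1),"w",s["width"],"j",np.round(s["joint_positions"]))
    print("shift now",np.round(R.T@(np.array([x,y,z])-p),1),"turn",np.round(rv,2),"shift after turn",np.round(D.T@(np.array([x,y,z])-p),1))
E
python3 -c "
from h import *
go(493,-19.3,150,44.1)"
```

```text
t: 0.93
eef_pos: [414.7, 264.5, 189.8]
tool_rot: [[-0.91, 0.415, -0.006], [0.415, 0.91, -0.002], [0.005, -0.004, -1.0]]
ft_force: [1.6, 0.1, 0.6]
width: 93.0
t 0.9333 pos [414.7 264.5 189.8] yaz 65.45555799295616 F [1.6 0.1 0.6] w 92.98579487783982 j [-39.  19.  -0. 122.  -0.  39.  26.]
shift now [-189.3 -225.4   39.8] turn [-0.29 -0.24 21.35] shift after turn [-258.3 -141.3   39.8]
```

```bash
python3 -m inch '[[[0,0,5.3,0,0,0,1],[0,0,5.3,0,0,0,1],[0,0,5.3,0,0,0,1],[0,0,5.3,0,0,0,1],[0,0,0,-32,-17,3,1],[0,0,0,-32,-17,3,1],[0,0,0,-32,-17,3,1],[0,0,0,-32,-17,3,1],[0,0,0,-32,-17,3,1],[0,0,0,-32,-17,3,1],[0,0,0,-32,-17,3,1]]]'
python3 -c "
from h import *
go(493,-19.3,130,44.1)"
```

```text
t: 1.85
eef_pos: [481.7, 4.6, 168.2]
tool_rot: [[-0.684, 0.73, -0.007], [0.73, 0.684, -0.003], [0.003, -0.007, -1.0]]
ft_force: [1.1, 0.1, -0.3]
width: 93.3
t 1.85 pos [481.7   4.6 168.2] yaz 43.119761592553374 F [ 1.1  0.1 -0.3] w 93.30012710072369 j [-13.  20.   8. 125.  -4.  36.  41.]
shift now [-25.3  -7.9  38.2] turn [-0.4  -0.15 -0.98] shift after turn [-25.1  -8.5  38.2]
```

```bash
python3 -m inch '[[[-0.4,-0.15,-1,-13,-4,19,1],[0,0,0,-12,-4,19,1],[0,0,0,0,0,0,1],[0,0,0,0,0,0,1]]]' >/dev/null
python3 - <<'E'
from h import *
for n in("side","top"): cv2.imwrite(f"pics/{n}1.png",optics.capture(n)[:,:,::-1])
go(493,-19.3,47,44.1)
a=cv2.imread("pics/side1.png")[100:300,220:460];b=cv2.imread("pics/top1.png")[130:290,250:442]
cv2.imwrite("pics/both1.png",np.hstack([cv2.resize(a,(400,333)),cv2.resize(b,(400,333))]))
E
```

```text
t 2.2833 pos [494.7 -29.  129.5] yaz 43.523042207670024 F [ 0.1 -0.5 -0.7] w 92.70053785786655 j [ -8.  25.   7. 125.  -5.  30.  46.]
shift now [ 8.5  5.4 82.5] turn [ 0.    0.21 -0.58] shift after turn [ 8.1  5.5 82.5]
```

View pics/both1.png

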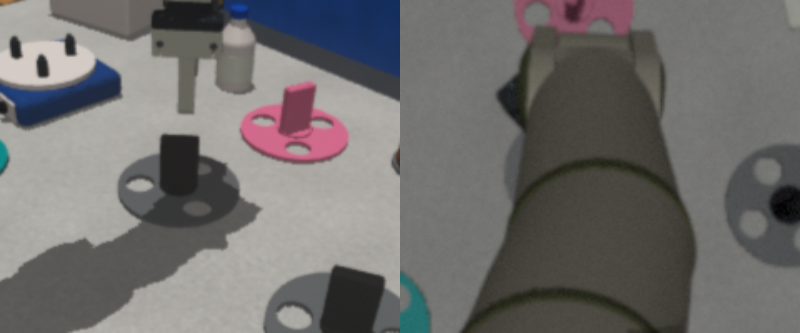

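The side crop shows the open fingers just above and to the right of the black handle, in line with it. The top view is hidden by the arm. I'll correct the 10 mm overshoot and then descend.

```bash
python3 -m inch '[[[0,0.2,-0.6,8,5,0,1],[0,0,0,0,0,15,1],[0,0,0,0,0,15,1],[0,0,0,0,0,15,1],[0,0,0,0,0,0,1]]]' >/dev/null
python3 -c "
from h import *
go(493,-19.3,47,44.1)"
```

```text
t 2.7 pos [494.3 -10.3  87.7] yaz 44.81746125168699 F [-0.1  0.6 -0.1] w 92.63997397907374 j [ -9.  28.   5. 128.  -6.  24.  46.]
shift now [-5.4 -7.6 40.7] turn [0.44 0.12 0.72] shift after turn [-5.6 -7.2 40.7]
```

```bash
python3 -m inch '[[[0.2,0,0.4,-3,-5,0,1],[0,0,0,0,0,0,1],[0,0,0,0,0,0,1],[0,0,0,0,0,0,1]]]' >/dev/null
python3 -c "
from h import *
go(493,-19.3,47,44.1)"
```

```text
t 3.0333 pos [493.2 -12.6  90.6] yaz 44.709458378559596 F [-0.2  0.6 -0.6] w 92.80880358348897 j [ -9.  28.   5. 128.  -6.  24.  46.]
shift now [-4.5 -5.1 43.6] turn [0.36 0.14 0.61] shift after turn [-4.7 -4.8 43.6]
```

```bash
python3 -m inch '[[[0.2,0,0.4,-5,-5,0,1],[0,0,0,0,0,0,1],[0,0,0,0,0,0,1],[0,0,0,0,0,10,1],[0,0,0,0,0,10,1],[0,0,0,0,0,10,1],[0,0,0,0,0,10,1],[0,0,0,0,0,0,1],[0,0,0,0,0,0,1]]]' >/dev/null
python3 -c "
from h import *
go(493,-19.3,47,44.1)"
```

```text
t 3.7833 pos [494.1 -20.8  47.5] yaz 44.194693311494404 F [-1.  -0.8 -0.6] w 92.9365442412232 j [ -7.  33.   4. 129.  -7.  18.  47.]
shift now [1.8 0.3 0.5] turn [0.25 0.23 0.09] shift after turn [1.8 0.3 0.5]
```

```bash
python3 -m inch '[[[0,0,0,0,0,0,0],[0,0,0,0,0,0,0],[0,0,0,0,0,0,0],[0,0,0,0,0,0,0],[0,0,0,0,0,0,0],[0,0,0,0,0,0,0],[0,0,0,0,0,0,0],[0,0,0,0,0,0,0]]]' >/dev/null
python3 -c "
from h import *
go(493,-19.3,180,44.1)"
```

```text
t 4.45 pos [494.5 -20.8  48.4] yaz 44.192749050631384 F [ 0.1 -0.4 -0.1] w 44.1565254347321 j [ -7.  33.   4. 129.  -7.  18.  47.]
shift now [   1.5    0.7 -131.6] turn [0.31 0.27 0.09] shift after turn [   2.1   -0.  -131.6]
```

```bash
python3 -m inch '[[[0,0,0,0,0,0,0],[0,0,0,0,0,0,0],[0,0,0,0,0,0,0],[0,0,0,0,0,0,0],[0,0,0,0,0,0,0],[0,0,0,0,0,0,0],[0,0,0,0,0,0,0],[0,0,0,0,0,0,0]]]' >/dev/null
python3 -c "
from h import *
go(493,-19.3,180,44.1)"
```

```text
t 5.1167 pos [495.2 -20.4  48.6] yaz 44.21508470946399 F [ 0.9  0.3 -0.3] w 15.541623042755354 j [ -7.  33.   4. 129.  -7.  18.  47.]
shift now [ 1.600e+00  1.000e-01 -1.314e+02] turn [0.37 0.31 0.11] shift after turn [   2.4   -0.8 -131.4]
```

The jaws stopped at about 16 mm, which is the handle's width. Lifting now.

```bash
python3 -m inch '[[[0,0,0,0,0,0,0],[0,0,0,0,0,0,0],[0,0,0,0,0,-12,0],[0,0,0,0,0,-20,0],[0,0,0,0,0,-20,0],[0,0,0,0,0,-20,0],[0,0,0,0,0,-20,0],[0,0,0,0,0,-20,0],[0,0,0,0,0,-15,0],[0,0,0,0,0,0,0],[0,0,0,0,0,0,0]]]' >/dev/null
python3 - <<'E'
from h import *
go(515,334.5,180,26.9)
a=optics.capture("side")[:,:,::-1]; cv2.imwrite("pics/side2.png",a)
E
```

```text
t 6.0333 pos [488.7 -21.5 177.6] yaz 44.15305826632572 F [ 0.5  0.2 -3.5] w 15.566091357826934 j [-10.  20.   8. 123.  -4.  37.  45.]
shift now [237.1 266.9  -2.7] turn [-0.2  -0.1  17.25] shift after turn [305.6 184.6  -2.4]
```

View pics/side2.png

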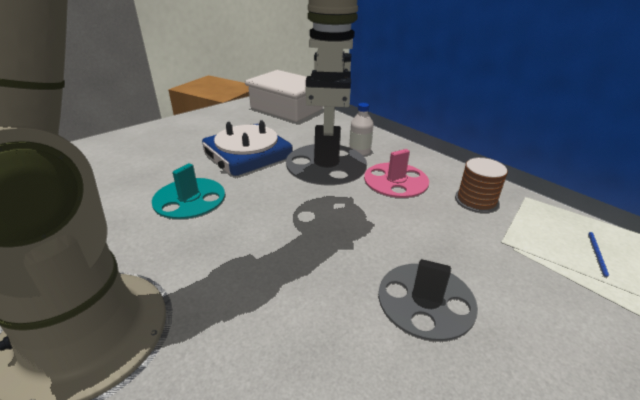

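The plate hangs level in the gripper. The four-hole plate is untouched.

```bash
python3 -m inch '[[[0,0,4.3,0,0,0,0],[0,0,4.3,0,0,0,0],[0,0,4.3,0,0,0,0],[0,0,4.3,0,0,0,0],[0,0,0,12,7,0,0],[0,0,0,24,14,0,0],[0,0,0,30,18,0,0],[0,0,0,30,18,0,0],[0,0,0,30,18,0,0],[0,0,0,30,18,0,0],[0,0,0,30,18,0,0]]]' >/dev/null
python3 - <<'E'
from h import *
go(516,332.3,175,26.9)
E
```

```text
t 7.0 pos [499.5 190.7 160.1] yaz 25.054256607116685 F [ 0.3 -0.6 -3.7] w 15.825606228440263 j [-36.  25.  12. 118.  -8.  39.   7.]
shift now [121.3  74.4 -17. ] turn [-1.7  -0.08 -1.85] shift after turn [118.8  78.7 -14.9]
```

```bash
python3 -m inch '[[[-1,0,-1,24,15,-8,0],[-0.7,0,-0.8,24,15,-8,0],[0,0,0,24,15,-4,0],[0,0,0,20,14,-2,0],[0,0,0,10,7,0,0],[0,0,0,0,0,0,0],[0,0,0,0,0,0,0]]]' >/dev/null
python3 - <<'E'
from h import *
for n in("side","top"): cv2.imwrite(f"pics/{n}3.png",optics.capture(n)[:,:,::-1])
go(516,332.3,175,26.9)
a=cv2.imread("pics/side3.png")[20:200,140:356];b=cv2.imread("pics/top3.png")[110:290,100:316]
cv2.imwrite("pics/both3.png",np.hstack([cv2.resize(a,(400,333)),cv2.resize(b,(400,333))]))
E
```

```text
t 7.6833 pos [507.4 323.3 168.8] yaz 27.514231368419814 F [ 0.3 -0.9 -2. ] w 15.748658288980304 j [-46.  28.  11. 110.  -8.  44.  -2.]
shift now [ 4.  11.7 -6.3] turn [-0.9  -0.03  0.61] shift after turn [ 4.1 11.8 -6.2]
```

View pics/both3.png

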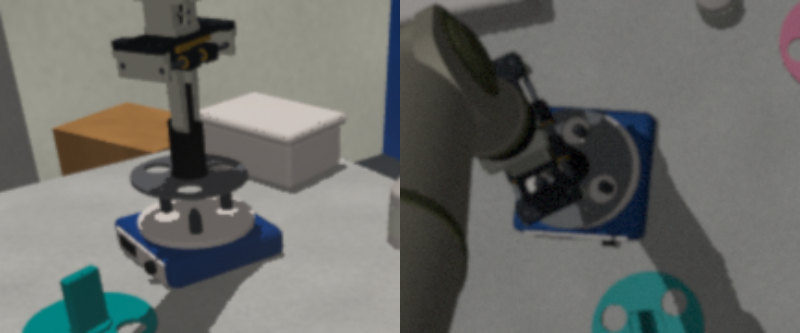

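In the side crop the plate sits level over the studs. In the top crop two holes at crop (580,130) and (603,187) already frame their studs, with an offset. I'll correct that and check again.

```bash
python3 -m inch '[[[-0.9,0,0.6,4,11,7,0],[0,0,0,0,0,0,0],[0,0,0,0,0,0,0],[0,0,0,0,0,0,0]]]' >/dev/null
python3 - <<'E'
from h import *
go(516,332.3,160,26.9)
E
```

```text
t 8.0167 pos [516.9 327.  160.5] yaz 26.46506332621374 F [ 0.8  0.8 -2.7] w 15.36808215954272 j [-46.  29.  12. 110.  -8.  42.  -3.]
shift now [5.1 1.6 0.5] turn [ 0.01  0.07 -0.43] shift after turn [5.1 1.6 0.5]
```

```bash
python3 -m inch '[[[0,0,-0.3,5,1,4,0],[0,0,0,0,0,0,0],[0,0,0,0,0,0,0],[0,0,0,0,0,0,0]]]' >/dev/null
python3 - <<'E'
from h import *
for n in("side","top"): cv2.imwrite(f"pics/{n}4.png",optics.capture(n)[:,:,::-1])
go(516,332.3,156,26.9)
a=cv2.imread("pics/side4.png")[60:180,190:310];b=cv2.imread("pics/top4.png")[150:250,155:255]
cv2.imwrite("pics/both4.png",np.hstack([cv2.resize(a,(400,400),interpolation=2),cv2.resize(b,(400,400),interpolation=2)]))
E
```

```text
t 8.45 pos [515.8 331.1 156.5] yaz 26.689866778715402 F [-0.4 -0.8 -3.2] w 15.73341612562744 j [-46.  30.  11. 110.  -8.  42.  -3.]
shift now [1.  0.8 0.5] turn [ 0.02  0.08 -0.21] shift after turn [1.  0.8 0.5]
```

View pics/both4.png

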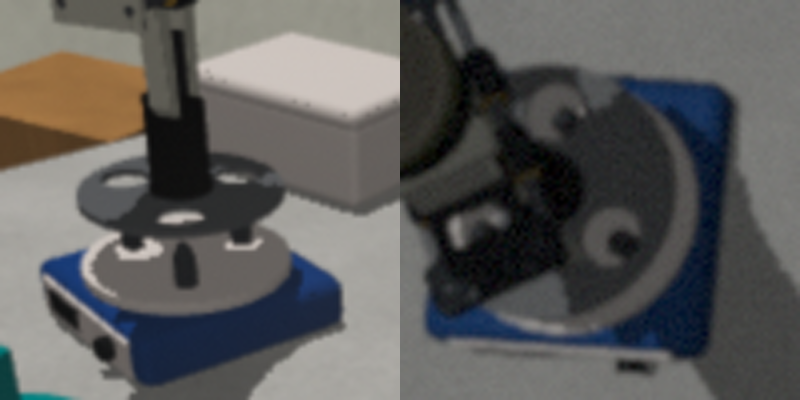

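```bash
python3 - <<'E'
from h import *
im=cv2.imread("pics/top4.png");g=cv2.GaussianBlur(cv2.cvtColor(im,cv2.COLOR_BGR2GRAY),(3,3),0)
# side hole pixels too
for n,u,v in (("top",193,178),("top",207.5,209.3),("side",190+181/400*120,60+217/400*120),("side",190+125/400*120,60+180/400*120),("side",190+233/400*120,60+178/400*120)):
    print(n,np.round([u,v],1),np.round(onz(n,u,v,114),1))
ex=[(515+52*np.cos(np.radians(a)),334.5+52*np.sin(np.radians(a))) for a in (-3.15,116.85,-123.15)];print(np.round(ex,1))
# right edge of plate, compare with circle radius 82: from side, plate extremes
c=im[150:250,155:255];b=cv2.resize(c,(600,600),interpolation=2);b=cv2.convertScaleAbs(b,alpha=2);cv2.imwrite("pics/c4.png",b)
s=cv2.imread("pics/side4.png")[95:135,205:285];cv2.imwrite("pics/s4.png",cv2.resize(s,(800,400),interpolation=2))
E
```

```text
top [193 178] [565.2 330.8 114. ]
top [207.5 209.3] [485.  289.2 114. ]
side [244.3 125.1] [486.5 287.3 114. ]
side [227.5 114. ] [492.5 380.1 114. ]
side [259.9 113.4] [562.  327.7 114. ]
[[566.9 331.6]
 [491.5 380.9]
 [486.6 291. ]]
```

View pics/c4.png

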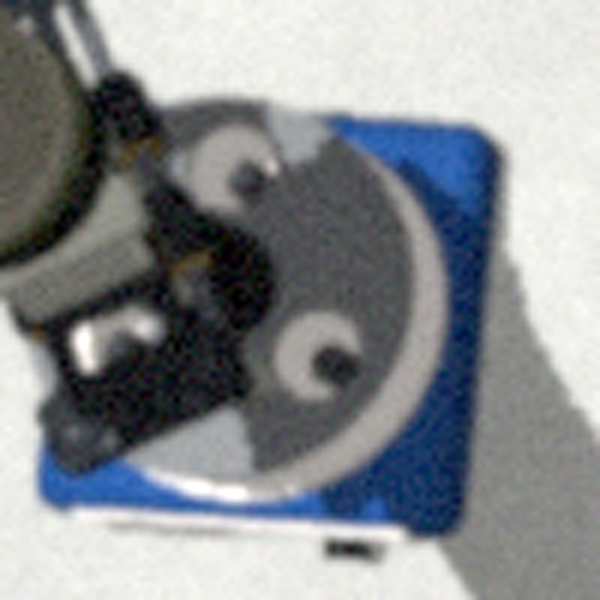

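View pics/s4.png

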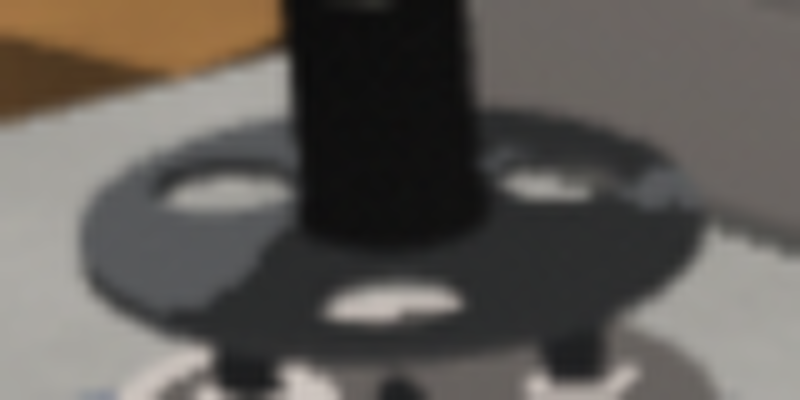

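The measured hole positions are within about 3 mm of the studs (one at 5, partly hidden), and the clearance is 10 mm. Lowering in stages.

```bash
python3 -m inch '[[[0,0,-0.2,1,1,6,0],[0,0,0,0,0,8,0],[0,0,0,0,0,8,0],[0,0,0,0,0,8,0],[0,0,0,0,0,0,0],[0,0,0,0,0,0,0],[0,0,0,0,0,0,0]]]' >/dev/null
python3 - <<'E'
from h import *
go(516,332.8,103.5,26.9)
E
```

```text
t 9.0333 pos [515.9 332.3 122.3] yaz 26.926164547782346 F [-0.1  0.4 -3.3] w 15.505288334919674 j [-45.  32.  11. 111.  -9.  38.  -2.]
shift now [ 0.5  0.4 18.8] turn [-0.05  0.1   0.03] shift after turn [ 0.4  0.4 18.8]
```

```bash
python3 -m inch '[[[0,0,0,0,0,6,0],[0,0,0,0,0,5,0],[0,0,0,0,0,4,0],[0,0,0,0,0,0,0],[0,0,0,0,0,0,0],[0,0,0,0,0,0,0]]]' >/dev/null
python3 - <<'E'
from h import *
go(516,332.8,103.5,26.9)
E
```

```text
t 9.5333 pos [516.2 332.4 106.1] yaz 26.91883270461676 F [ 0.  -0.5 -2.6] w 15.763263378650361 j [-45.  33.  10. 112.  -9.  36.  -2.]
shift now [ 0.5 -0.   2.6] turn [-0.01  0.1   0.02] shift after turn [ 0.5 -0.   2.6]
```

```bash
python3 -m inch '[[[0,0,0,0,0,2,0],[0,0,0,0,0,0,0],[0,0,0,0,0,0,0],[0,0,0,0,0,0,0]]]' >/dev/null
python3 - <<'E'
from h import *
go(516,332.8,103.5,26.9)
cv2.imwrite("pics/side5.png",cv2.resize(optics.capture("side")[60:180,190:310,::-1],(500,500),interpolation=2))
E
```

```text
t 9.8667 pos [516.5 332.6 104.4] yaz 26.914523221298097 F [ 0.9 -0.9 -3. ] w 15.653969690367298 j [-45.  34.  10. 112.  -9.  36.  -2.]
shift now [ 0.4 -0.4  0.9] turn [0.04 0.09 0.01] shift after turn [ 0.4 -0.4  0.9]
```

View pics/side5.png

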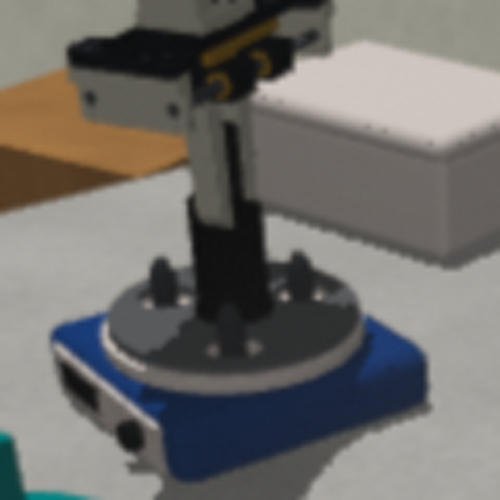

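All three studs come up through the holes and the plate is about a millimetre above the deck, still held. I'll ease it down until contact shows.

```bash
python3 -m inch '[[[0,0,0,0,0,1.5,0],[0,0,0,0,0,0.5,0],[0,0,0,0,0,0,0],[0,0,0,0,0,0,0]]]' >/dev/null
python3 -c "
from h import *
go(516,332.8,103.5,26.9)"
```

```text
t 10.25 pos [516.9 333.  103.7] yaz 26.9178189038119 F [-0.8 -0.1 -1.6] w 15.51036622334033 j [-45.  34.  10. 112. -10.  35.  -2.]
shift now [ 0.2 -0.9  0.2] turn [0.13 0.05 0.02] shift after turn [ 0.2 -0.9  0.2]
```

```bash
python3 -m inch '[[[0,0,0,0,0,1,0],[0,0,0,0,0,0,0],[0,0,0,0,0,0,0]]]' | grep -E "force|pos"; python3 -m inch '[[[0,0,0,0,0,0,1],[0,0,0,0,0,0,1],[0,0,0,0,0,0,1],[0,0,0,0,0,0,1],[0,0,0,0,0,0,1],[0,0,0,0,0,0,1],[0,0,0,0,0,0,1],[0,0,0,0,0,0,1],[0,0,0,0,0,0,1],[0,0,0,0,0,0,1],[0,0,0,0,0,0,1],[0,0,0,0,0,0,1]]]'
```

```text
eef_pos: [517.0, 333.3, 103.6]
ft_force: [-0.8, -1.0, -1.6]
t: 11.5
eef_pos: [518.2, 334.1, 103.6]
tool_rot: [[-0.453, 0.892, 0.005], [0.892, 0.453, 0.002], [-0.0, 0.006, -1.0]]
ft_force: [1.1, -0.7, -0.4]
width: 90.4
```

Released, with the jaws open to 90 mm. I'll rise straight up, then move clear.

```bash
python3 -m inch '[[[0,0,0,0,0,-8,1],[0,0,0,0,0,-15,1],[0,0,0,0,0,-20,1],[0,0,0,0,0,-20,1],[0,0,0,0,0,-20,1],[0,0,0,0,0,-20,1],[0,0,0,20,0,0,1],[0,0,0,30,0,0,1],[0,0,0,30,0,0,1],[0,0,0,30,0,0,1],[0,0,0,20,0,0,1],[0,0,0,0,0,0,1]]]'; python3 -m inch '[[[0,0,0,30,0,0,1],[0,0,0,30,0,0,1],[0,0,0,30,0,0,1],[0,0,0,0,0,0,1],[0,0,0,0,0,0,1],[0,0,0,0,0,0,1]]]' >/dev/null
python3 - <<'E'
from h import *
for n in("side","top"): cv2.imwrite(f"pics/{n}6.png",optics.capture(n)[:,:,::-1])
go(516,332.8,103.5,26.9)
a=cv2.imread("pics/side6.png")[60:180,190:310];b=cv2.imread("pics/top6.png")
cv2.imwrite("pics/both6.png",np.hstack([cv2.resize(a,(400,400),interpolation=2),cv2.resize(b[150:250,155:255],(400,400),interpolation=2)]))
d=cv2.absdiff(b,cv2.imread("pics/top0.png")).max(2);print("four-plate diff mean top",d[190:265,400:472].mean(),(d[190:265,400:472]>25).sum())
E
```

```text
t: 12.5
eef_pos: [458.9, 451.8, 219.6]
tool_rot: [[-0.446, 0.895, 0.008], [0.895, 0.446, 0.005], [0.001, 0.01, -1.0]]
ft_force: [-0.2, 0.9, -0.3]
width: 93.1
t 13.1 pos [419.5 531.9 222.7] yaz 26.307964366028028 F [ 0.4 -0.5 -0.5] w 93.0079353319503 j [-65.  30.  13.  98.  -7.  53. -23.]
shift now [-221.2   -3.2  119.3] turn [ 0.66  0.05 -0.59] shift after turn [-221.2   -4.1  119.2]
four-plate diff mean top 3.0455555555555556 0
```

View pics/both6.png

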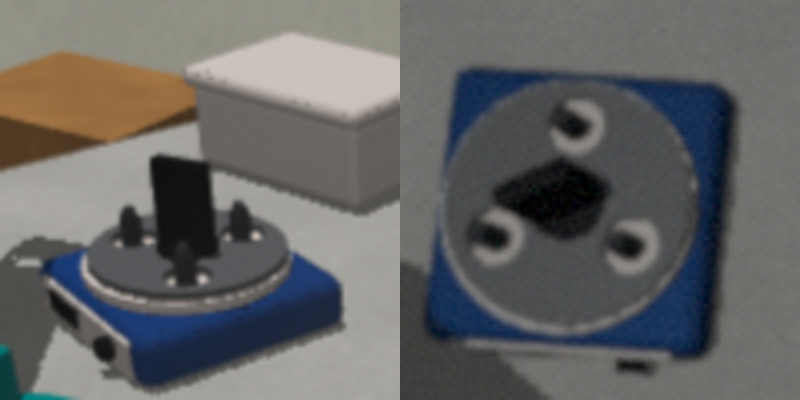

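The studs stand in all three holes, and the plate lies flat and concentric with the deck. The arm is clear and the four-hole plate's pixels haven't changed.

```bash
python3 -c "
from cell import order
print(order.sign_off())"
```

```text
the job is handed in; nothing more can be done
None
```

The three-hole plate is on the rotator and the job is handed in, at about 13 s on the robot's clock. I gripped it by its handle, turned it 17°, lowered it over the three studs until it touched the deck, then let go and moved the arm clear.

**Last checks:** Both camera views show a stud through each hole, with the plate flat and roughly centred on the deck, judged by eye. The gripper is open with no load, and the top view shows no change around the four-hole plate.

**What disagreed:**
- **Hole position:** before lowering, one hole measured from the side view was about 5 mm off its stud. The top view put the same hole within 2 mm, and the clearance is 10 mm, so I went ahead.
- **Touchdown:** the downward force eased only from about 3 N to 1.6 N. I judged that the plate was down from this and the height reading, and the pictures after release agreed.

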